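# Zero the tally and open the sweets jar

## Robot

A 6-joint arm with a two-finger parallel gripper is mounted at the origin on the work surface. World frame = base frame: x ahead of the robot, y to its left, z up, the work surface at z = 0. Lengths are in m, angles in rad, forces in N, time in s.
With the tool pointing down it reaches from about 0.25 to 0.775 m from the base axis. Payload 4 kg.
Tool frame: the origin (TCP) lies where the fingers leave the gripper's body, on its centre line; the fingertips stand 97 mm ahead of it and the grasp point (between the pads) lies 78 mm ahead of it; z points along the fingers, y is the direction in which the jaws open and shut (so a half turn about z gives the same grasp; the last joint's range is limited). The gripper opens to 94 mm and grips with 3 to 60 N. Pads are 16 mm wide; open, the fingers measure 119 mm over their backs; the gripper's body (75 mm by 177 mm) begins 78 mm behind the grasp point.
Start: joints at [-1.321, 0.087, 1.371, -0, 1.684, -0.103], TCP at [0.19, -0.516, 0.303] pointing down, gripper open.
Joint ranges: [-3.1, 3.1], [-0.76, 2.03], [0.27, 2.55], [-1.08, 4.22], [0.17, 2.65], [-2.57, 2.57]. Speed limits (rad/s): [2.79, 2.79, 3.14, 3.14, 3.14, 3.14].

## Interface

Orientations are given as a rotation vector (axis times angle).
In Python, from bench import bot gives the robot as it stands.
- The arm moves only by the tool move_arm, never from a script. Its argument "plan" is a list of rows, each an object with "hand": the opening, from -1 (shut) to 1 (fully open); "dp": the shift along the tool's x, y, z in mm, a list of three; "turn": the turn, a rotation vector about the tool's x, y, z in degrees, a list of three. A call has 1 to 10 rows; each row is the pose to reach, as a shift and turn from the pose commanded when the call began, along the tool's axes at that moment; what a row does not reach only later rows make up. A row lasts 1/10 s, in which the tool goes at most 50 mm and 8.59 degrees, less where a joint would pass 70% of its speed; a pose out of reach is approached as far as the arm can. A call with a gripper value outside its range is refused whole. The fingers move at their own pace and stop on an object; "grip_force" is the grip in N (left out, the last holds). Time passes only in rows, so rows that repeat a pose let the fingers close. It gives the time, the measured TCP pose, the force and the opening at its end, in the units of the state.
- bot.state(): the state, without advancing time (a new reading comes with each control period).
- bot.read_camera(name): name is "scene" or "top"; returns the picture (384x512x3 uint8, red, green, blue); there is no depth.
- bot.camera_model(name): a dict with "intrinsics" (3x3 intrinsics, pixels), "R" (3x3) and "t" (3): a world point X has camera coordinates R X + t. Camera axes: x right, y down, z forward; pixel columns grow to the right and rows downward; lengths in m; the calibration is good to about 2 mm. A picture is of the moment at which its call begins. camera_model takes no time and is no camera call.
- bot.hand_in(): hands the job in, once; it reports no verdict.
The state is a dict: "time": time; "qpos": joint angles; "dq": joint speeds; "joint_efforts": joint torques, N m; "ee_pos": TCP position; "tcp_rot": TCP orientation; "ft_force": force on the tool from outside, world axes, zero at the start; "torque": the same for the moment, N m; "finger_gap": opening from 0.0 (shut) to 1.0 (fully open).
Only numpy, scipy, OpenCV 4.12 (cv2) and the standard library are available. Lean on these libraries where they do the work, as an engineer would, in place of code of your own. Each camera call takes 0.05 s, during which the arm holds its last target.

## Task

A new jar of sweets is going on sale: first turn the tally counter's reset knob back to its zero stop and leave it there. Then unscrew the pink lid (anticlockwise, the cradle keeps the jar from turning), stop turning once its threads come free, and lift it straight up. Finish while still gripping the lid, level and still, about 25 mm clear above the jar's open mouth, with the jar left upright in its cradle and the other things on the counter left alone.

Things in the scene. Friction and masses are not known exactly. Their poses are not given: they have to be found in the camera images.
- cradle: Fixed wooden square tray, 98 mm outside, 76 mm inside, walls 28 mm high, floor 6 mm thick; the square jar stands in it with 2 mm play all round and cannot turn in it. Origin: centre of its underside, on the counter. Its x and y axes point at its corners.
- jar: Loose square clear jar of sweets, about 0.65 kg, 72 mm square, 84 mm high; above it a shoulder to 97 mm and a round neck 44 mm across to 136 mm. Origin: centre of its underside; z up; x points at the one corner marked black (sides at 45 degrees to x). It may not rise 15 mm in its cradle.
- lid: Pink round screw lid, 60 mm across, 26 mm high, 40 g, a white stripe on top from centre to rim. Origin: centre of its lower edge; z up; x along the stripe. Screwed on, its origin is 118 mm above the jar's, so its top is about 150 mm above the counter, with 20 mm of free neck below it. Unscrewing takes about 0.2 to 0.4 N m and raises it 1 to 2 mm; until it is free, pulling lifts the jar too.
- corner_mark (a point): Black mark on the jar's corner, 40 mm from the jar's axis, 87 mm above its origin. Quick thread: at the start the lid's stripe points 64 to 80 degrees clockwise (from above) of this corner. Turned anticlockwise, the lid is free from about 12 degrees short of the corner to 12 degrees past it, where the next thread end blocks it; stop with the stripe at the corner.
- mouth (a point): Centre of the top of the white sprung seal disc (40 mm across) that closes the neck, as it stands with the lid off: 143 mm above the jar's origin. Under the screwed-on lid the disc is pressed down 1 to 3 mm and pushes the lid up with 8 to 14 N.
- tally_box: Fixed grey tally counter, 85 mm (x) by 110 mm (y) by 40 mm high, with number drums on its front (-x) side and a knob on top. Origin: centre of its underside; z up. A red dot on its top, at the -x edge, marks zero.
- tally_grip (a point): On the axis of the black reset knob, at the height to grip it (77 mm above the counter). The knob is a round disc 44 mm across with an upright bar grip 42 mm long, 14 mm thick and 32 mm high along this point's x axis; the point turns with the knob. The white line on the bar lies on its -x half.
- tally (a joint): Angle of the reset knob, rad. 0 at the zero stop, where the white line points to the red dot (bar along the box's x axis). Grows as it turns clockwise seen from above, so it is reset by turning it anticlockwise; 0.7 to 1.3 at the start. Friction 0.04 N m, no spring: it stays where it is left.
- pen_cup: Loose mauve cup with pens, 72 mm across, 130 mm high. Origin: centre of its underside. Leave alone.
- sauce: Loose red sauce bottle, 62 mm across, 170 mm high. Origin: centre of its underside. Leave alone.
- biscuits: Loose green and yellow biscuit packet, 70 by 130 by 50 mm high. Origin: centre of its underside. Leave alone.
There are look-alikes about, which are no part of the job. Of the things shaped like the lid, the pink one is meant.

How it is judged:
On the way, in this order (a step that is already met when the one before it is completed fails the run):
1. the tally knob is back at its zero stop, with the lid still screwed on (value of joint tally below 0.06 rad and z of lid in the frame of jar below 0.125 m), for 0.2 s.
2. the lid is off, above the mouth (z of lid in the frame of jar above 0.146 m), for 0.1 s.
At the end, for the whole second after the job is handed in: Knob within 0.06 rad of zero; lid gripped, still, level (0.2 rad), touching no part of the jar, lower edge 3 to 52 mm above its seal disc, within 25 mm of its axis, stripe within 0.6 rad of the marked corner; jar still, upright (0.06 rad), down in the cradle (4 mm) (value of joint tally below 0.06 rad and z of lid in the frame of jar between 0.146 and 0.195 m and horizontal distance between lid and jar below 0.025 m and angle between lid's own z axis and vertical below 0.2 rad and angle between the x axis of lid and the x axis of jar, either way round below 0.6 rad and linear speed of each of lid, jar below 0.03 m/s and contact force between the fingers and lid above 1 N and contact force between lid and jar below 0.1 N and z of jar in the frame of cradle below 0.01 m and horizontal distance between jar and cradle below 0.008 m and angle between jar's own z axis and vertical below 0.06 rad); the arm keeps its last pose, push and grip.
It fails at once if the jar is lifted in its cradle by 15 mm or more (z of jar in the frame of cradle above 0.021 m).
It fails at once if the pen cup, sauce bottle or biscuits are moved by more than 20 mm (distance of any of pen_cup, sauce, biscuits from where it was at the start of the episode above 0.02 m).
It also fails if it takes over 51 s, if anything falls off the work surface, if the arm or the gripper's body presses on something with over 40 N, if the wrist force passes 120 N, or if a joint passes its speed limit or range.

## Working session

There is one attempt and no reset: what is moved stays moved. The work goes in short steps, Python scripts to look and compute and a tool call to move; the robot and the scene stay as the last step left them, time stands still between calls to the robot, and variables do not carry over. Pictures are saved under pics/ and viewed, and the job is handed in when it is done.

Besides the shell and the picture viewer there is one more tool, called after "Call:" as name(argument=value, ...) on one line, values as JSON. move_arm: Moves the arm, as the interface text tells. Its arguments: {"type":"object","properties":{"plan":{"type":"array","items":{"type":"object","properties":{"hand":{"type":"number"},"dp":{"type":"array","items":{"type":"number"}},"turn":{"type":"array","items":{"type":"number"}}}}},"grip_force":{"type":"number"}},"required":["plan"]}

```bash
ls; mkdir -p pics; cat > h.py <<'E'
import numpy as np, cv2
from bench import bot
from scipy.spatial.transform import Rotation as Ro
def snap(name,fn):
    im=bot.read_camera(name); cv2.imwrite(fn.replace('.png','_raw.png'),im[:,:,::-1]); return im
def ray(cam,u,v):
    m=bot.camera_model(cam);K=np.array(m['intrinsics']);R=np.array(m['R']);t=np.array(m['t'])
    d=R.T@np.linalg.inv(K)@np.array([u,v,1.]);return -R.T@t,d
def atz(cam,u,v,z):
    c,d=ray(cam,u,v);return c+d*(z-c[2])/d[2]
def proj(cam,X):
    m=bot.camera_model(cam);K=np.array(m['intrinsics']);p=K@(np.array(m['R'])@np.array(X)+np.array(m['t']));return p[:2]/p[2]
E
python3 - <<'E'
from h import *
for c in('scene','top'):
    im=snap(c,f'pics/{c}0.png'); m=bot.camera_model(c)
    print(c,np.round(-np.array(m['R']).T@np.array(m['t']),3),np.round(m['intrinsics'],1).tolist(),np.round(m['R'],2).tolist())
print(bot.state())
E
```

```text
pics
scene [1.238 0.002 0.798] [[448.2, 0.0, 255.1], [0.0, 448.2, 193.9], [0.0, 0.0, 1.0]] [[0.07, 1.0, -0.0], [0.71, -0.05, -0.71], [-0.7, 0.05, -0.71]]
top [0.393 0.037 1.151] [[447.4, 0.0, 254.1], [0.0, 447.4, 189.5], [0.0, 0.0, 1.0]] [[-0.01, -1.0, -0.01], [-0.99, 0.01, -0.13], [0.13, 0.01, -0.99]]
{'time': 0.1, 'qpos': array([-1.32111301e+00,  8.78675397e-02,  1.37203998e+00, -4.59249485e-05,
        1.68359068e+00, -1.03095804e-01]), 'dq': array([ 2.97470394e-04, -2.59315778e-03, -2.82430264e-03,  3.80371627e-05,
        1.40531518e-03, -2.22010707e-04]), 'joint_efforts': array([ 1.36649600e-03, -3.41253090e+01, -3.03301191e+01,  7.19387317e-02,
        3.04108439e-02, -1.02081799e-04]), 'ee_pos': array([ 0.18994458, -0.51585429,  0.30166048]), 'tcp_rot': array([-3.09098037e+00, -5.50934258e-01,  2.90507949e-04]), 'ft_force': array([-0.14715103, -1.17939907, -0.25333177]), 'torque': array([0.03093639, 0.04510576, 0.02525055]), 'finger_gap': 0.9980747540862428}
```

View pics/scene0_raw.png

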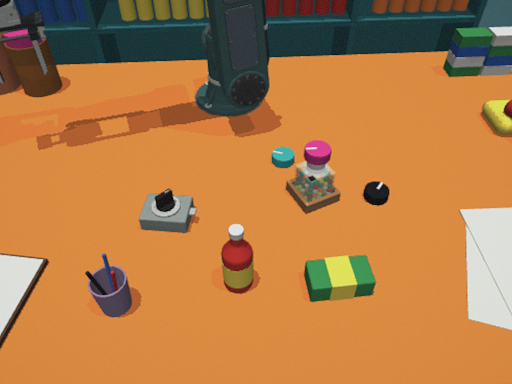

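View pics/top0_raw.png

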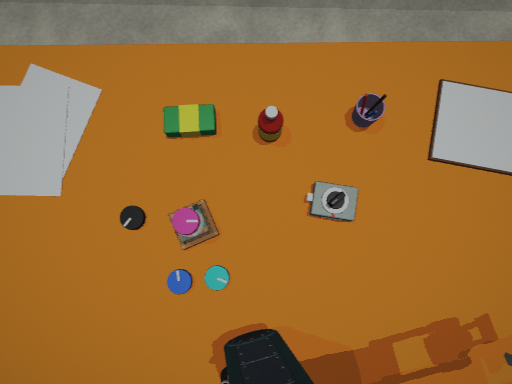

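The pink lid on the jar is at scene (317,152) and top (186,221). The look-alikes are the teal disc at top (217,278), the blue disc at (180,281) and the black disc at (132,217). The tally box is at top (333,201). I'll confirm these in enlarged crops.

```bash
python3 - <<'E'
import cv2,numpy as np
t=cv2.imread('pics/top0_raw.png');s=cv2.imread('pics/scene0_raw.png')
def crop(im,x,y,w,h,k):
    return cv2.resize(im[y:y+h,x:x+w],None,fx=k,fy=k,interpolation=cv2.INTER_CUBIC)
def grid(c,x,y,k,st=10):
    for i in range(0,c.shape[1],st*k): cv2.putText(c,str(x+i//k),(i,8),0,.3,(255,255,255),1);cv2.line(c,(i,0),(i,4),(255,255,255),1)
    for i in range(0,c.shape[0],st*k): cv2.putText(c,str(y+i//k),(0,i+4),0,.3,(255,255,255),1)
    return c
a=np.hstack([grid(crop(t,160,190,65,65,6),160,190,6),grid(crop(t,302,172,65,65,6),302,172,6)])
b=np.hstack([grid(crop(s,280,135,65,80,6),280,135,6),grid(crop(s,135,170,65,80,6),135,170,6)])
cv2.imwrite('pics/ca.png',a);cv2.imwrite('pics/cb.png',b)
E
```

```text
(no output)
```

View pics/ca.png

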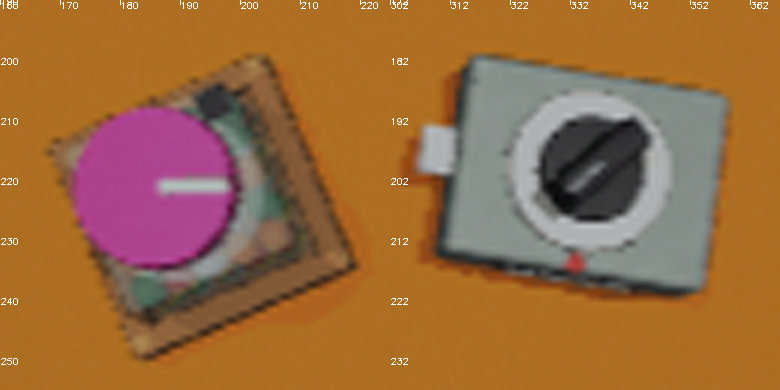

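View pics/cb.png

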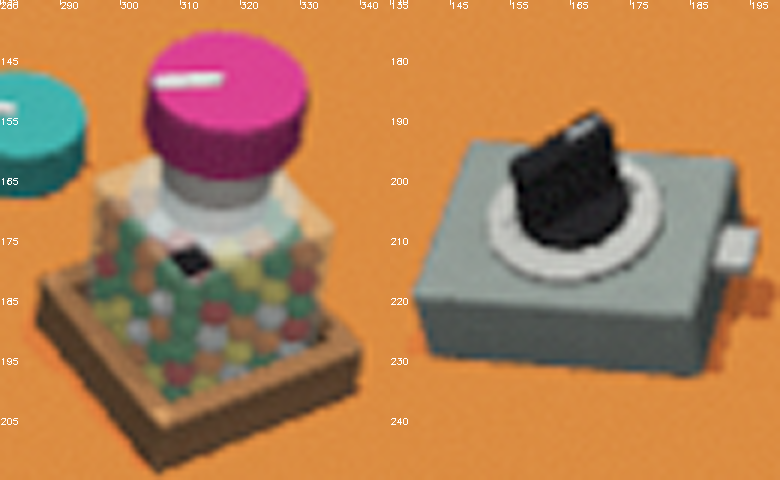

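The crops confirm it: the pink lid sits on the square jar, with its stripe pointing image-right, the black corner mark at top (195.5,206.5) and the cradle around it. The tally knob's white line points down-left and the red dot is at top (332.8,215.8). Next I'll measure positions.

```bash
cat > fit.py <<'E'
from h import *
from scipy.optimize import least_squares
C=lambda o,k:(lambda X,Y:((X+.5)/6-.5+o[0],(Y+.5)/6-.5+o[1]))
ct=C((160,190),6); cs=C((280,135),6)
kt=lambda X,Y:((X-390+.5)/6-.5+302,(Y+.5)/6-.5+172); ks=lambda X,Y:((X-390+.5)/6-.5+135,(Y+.5)/6-.5+170)
# lid centroid
for c in('top','scene'):
    im=cv2.cvtColor(cv2.imread(f'pics/{c}0_raw.png'),cv2.COLOR_BGR2HSV)
    m=cv2.inRange(im,(150,80,60),(176,255,255)); 
    n,l,s,ce=cv2.connectedComponentsWithStats(m); 
    for i in range(1,n):
        if s[i,4]>60: print(c,s[i],ce[i])
# cradle
z=.028
obs=[('top',ct(262,56)),('top',ct(354,265)),('top',ct(145,357)),('top',ct(53,148)),('scene',cs(165,422)),('scene',cs(360,347))]
for c,p in obs: print(c,np.round(p,1),np.round(atz(c,*p,z),4))
pts=np.array([atz(c,*p,z)[:2] for c,p in obs[:4]]); print('cradle c',pts.mean(0),'sides',np.linalg.norm(pts-np.roll(pts,-1,0),axis=1))
d=pts-pts.mean(0);print('dir deg',np.degrees(np.arctan2(d[:,1],d[:,0])))
# corner mark z .093
for c,p in (('top',ct(215,101)),('scene',cs(190,262))): print('mark',atz(c,*p,.093))
for c,p in (('top',ct(155,187)),('scene',cs(223,79))): print('stripe in',atz(c,*p,.150))
for c,p in (('top',ct(230,187)),('scene',cs(153,82))): print('stripe out',atz(c,*p,.150))
cen=ct(154.5,188)
print('lid top c by top',atz('top',*ct(154,187.5),.15),'scene',atz('scene',*cs(228,91),.15))
# box
b=[('top',kt(475,56)),('top',kt(727,98)),('top',kt(703,288)),('top',kt(443,248)),('scene',ks(473,142)),('scene',ks(735,160)),('scene',ks(690,317)),('scene',ks(414,290))]
for c,p in b: print(c,np.round(atz(c,*p,.04),4))
print('dot',atz('top',*kt(575,263),.04))
print('disc white',atz('top',*kt(591,170),.045),'scene',atz('scene',*ks(576,217),.045))
print('bar ends top z.093',atz('top',*kt(553,205),.093),atz('top',*kt(645,127),.093))
print('line top z.093',atz('top',*kt(567,191),.093),atz('top',*kt(604,162),.093))
print('line scene z.093',atz('scene',*ks(568,137),.093),atz('scene',*ks(600,118),.093))
E
python3 fit.py
```

```text
top [172 208  28  27 564] [184.94503546 220.9929078 ]
scene [  2  29  27   9 151] [15.29139073 33.17218543]
scene [  5  37  28  12 231] [19.65800866 42.98701299]
scene [304 140  27  25 523] [317.45506692 152.39388145]
top [203.2 198.9] [0.5209 0.1727 0.028 ]
top [218.6 233.8] [0.4329 0.1336 0.028 ]
top [183.8 249.1] [0.3955 0.2203 0.028 ]
top [168.4 214.2] [0.4827 0.2601 0.028 ]
scene [307.1 204.9] [0.5168 0.1742 0.028 ]
scene [339.6 192.4] [0.4806 0.2595 0.028 ]
cradle c [0.45799362 0.19667068] sides [0.0962442  0.0944037  0.09587455 0.09540271]
dir deg [ -20.90109138 -111.70514487  159.29030895   68.70664184]
mark [0.49568425 0.18329732 0.093     ]
mark [0.49433857 0.18195117 0.093     ]
stripe in [0.45812695 0.19749345 0.15      ]
stripe in [0.45455213 0.19580138 0.15      ]
stripe out [0.45791005 0.16948284 0.15      ]
stripe out [0.45448915 0.16904368 0.15      ]
lid top c by top [0.45794333 0.19786455 0.15      ] scene [0.4617481  0.19650495 0.15      ]
top [ 0.5626 -0.111   0.04  ]
top [ 0.5441 -0.2155  0.04  ]
top [ 0.4649 -0.2026  0.04  ]
top [ 0.4823 -0.0957  0.04  ]
scene [ 0.4636 -0.2015  0.04  ]
scene [ 0.481  -0.0969  0.04  ]
scene [ 0.5628 -0.1112  0.04  ]
scene [ 0.542  -0.2159  0.04  ]
dot [ 0.47566516 -0.15008885  0.04      ]
disc white [ 0.51376826 -0.15703579  0.045     ] scene [ 0.51274224 -0.15651276  0.045     ]
bar ends top z.093 [ 0.49474812 -0.13318102  0.093     ] [ 0.52551768 -0.17054616  0.093     ]
line top z.093 [ 0.50026238 -0.13887502  0.093     ] [ 0.51168227 -0.15385773  0.093     ]
line scene z.093 [ 0.51751436 -0.15235699  0.093     ] [ 0.50818824 -0.14115188  0.093     ]
```

```bash
python3 - <<'E'
import cv2,numpy as np
t=cv2.imread('pics/top0_raw.png')[180:225,305:365]; s=cv2.imread('pics/scene0_raw.png')[180:225,140:200]
r=lambda x:cv2.resize(cv2.convertScaleAbs(x,alpha=1.6,beta=20),None,fx=6.5,fy=13,interpolation=cv2.INTER_CUBIC)
cv2.imwrite('pics/cc.png',np.hstack([r(t),r(s)]))
E
```

```text
(no output)
```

View pics/cc.png

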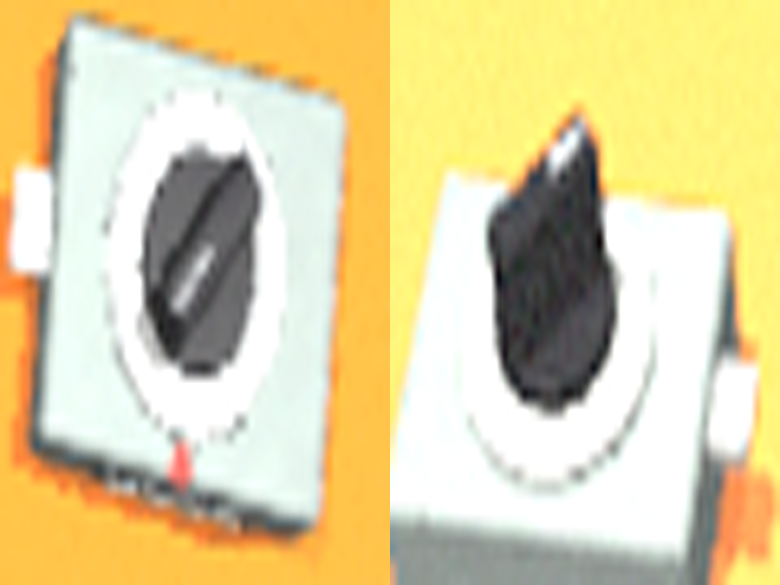

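```bash
cat >> h.py <<'E'
def down(yaw):  # tool z down, tool y at world angle yaw(deg); 
    a=np.radians(yaw); y=np.array([np.cos(a),np.sin(a),0]); z=np.array([0,0,-1.]); return np.column_stack([np.cross(y,z),y,z])
def rel(pos,yaw):
    s=bot.state(); R=Ro.from_rotvec(s['tcp_rot']).as_matrix()
    print('t',round(s['time'],2),'dp mm',np.round(R.T@(np.array(pos)-s['ee_pos'])*1000,1),'turn',np.round(np.degrees(Ro.from_matrix(R.T@down(yaw)).as_rotvec()),1))
def st():
    s=bot.state(); R=Ro.from_rotvec(s['tcp_rot']).as_matrix()
    print('t',round(s['time'],2),'pos',np.round(s['ee_pos'],4),'y-yaw',round(np.degrees(np.arctan2(R[1,1],R[0,1])),2),'tilt',round(np.degrees(np.arccos(-R[2,2])),2),'F',np.round(s['ft_force'],1),'T',np.round(s['torque'],2),'gap',round(s['finger_gap'],3),'q',np.round(s['qpos'],3))
E
python3 - <<'E'
from h import *
st()
rel([.513,-.1565,.303],39);rel([.513,-.1565,.303],-141)
E
```

```text
t 0.1 pos [ 0.1899 -0.5159  0.3017] y-yaw -69.79 tilt 0.11 F [-0.1 -1.2 -0.3] T [0.03 0.05 0.03] gap 0.998 q [-1.321  0.088  1.372 -0.     1.684 -0.103]
t 0.1 dp mm [ 427.3 -225.6   -0.8] turn [-1.000e-01 -1.000e-01 -1.088e+02]
t 0.1 dp mm [ 427.3 -225.6   -0.8] turn [-0.1  0.1 71.2]
```

Call:
move_arm(plan=[{"hand": 1,"dp": [427,-226,-1],"turn": [0,0,71]},{"hand": 1,"dp": [427,-226,-1],"turn": [0,0,71]},{"hand": 1,"dp": [427,-226,-1],"turn": [0,0,71]},{"hand": 1,"dp": [427,-226,-1],"turn": [0,0,71]},{"hand": 1,"dp": [427,-226,-1],"turn": [0,0,71]},{"hand": 1,"dp": [427,-226,-1],"turn": [0,0,71]},{"hand": 1,"dp": [427,-226,-1],"turn": [0,0,71]},{"hand": 1,"dp": [427,-226,-1],"turn": [0,0,71]},{"hand": 1,"dp": [427,-226,-1],"turn": [0,0,71]},{"hand": 1,"dp": [427,-226,-1],"turn": [0,0,71]}], grip_force=30)

```text
time: 1.1
ee_pos: [0.4936, -0.1777, 0.3032]
tcp_rot: [2.835, -1.352, -0.001]
ft_force: [1.1, -0.5, 0.2]
finger_gap: 1.001
```

```bash
python3 - <<'E'
from h import *
st()
rel([.513,-.1565,.205],-141)
E
```

```text
t 1.1 pos [ 0.4936 -0.1777  0.3032] y-yaw -141.0 tilt 0.05 F [ 1.1 -0.5  0.2] T [ 0.05 -0.03 -0.04] gap 1.001 q [-4.530e-01  3.100e-02  1.429e+00 -1.000e-03  1.682e+00  2.008e+00]
t 1.1 dp mm [ -4.2 -28.5  98.2] turn [ 0.  0. -0.]
```

Call:
move_arm(plan=[{"hand": 1,"dp": [0,0,0],"turn": [0,0,0]},{"hand": 1,"dp": [0,0,0],"turn": [0,0,0]}])

```text
time: 1.3
ee_pos: [0.4933, -0.178, 0.3029]
tcp_rot: [2.84, -1.343, -0.002]
ft_force: [-0.2, -0.3, 0.1]
finger_gap: 1.001
```

```bash
python3 - <<'E'
from h import *
st()
rel([.513,-.1565,.205],-141)
E
```

```text
t 1.3 pos [ 0.4933 -0.178   0.3029] y-yaw -140.61 tilt 0.1 F [-0.2 -0.3  0.1] T [ 0.07 -0.02 -0.01] gap 1.001 q [-4.540e-01  3.100e-02  1.430e+00 -1.000e-03  1.683e+00  2.000e+00]
t 1.3 dp mm [ -4.  -29.   97.8] turn [0.1 0.1 0.4]
```

Call:
move_arm(plan=[{"hand": 1,"dp": [-4,-29,0],"turn": [0,0,0]},{"hand": 1,"dp": [-4,-29,45],"turn": [0,0,0]},{"hand": 1,"dp": [-4,-29,90],"turn": [0,0,0]},{"hand": 1,"dp": [-4,-29,98],"turn": [0,0,0]},{"hand": 1,"dp": [-4,-29,98],"turn": [0,0,0]}])

```text
time: 1.8
ee_pos: [0.5114, -0.1584, 0.204]
tcp_rot: [2.836, -1.35, -0.007]
ft_force: [0.0, 0.2, 0.7]
finger_gap: 1.001
```

```bash
python3 - <<'E'
from h import *
st()
rel([.513,-.1565,.158],-141)
im=snap('scene','pics/scene1.png')
cv2.imwrite('pics/s1c.png',cv2.resize(im[130:250,100:240,::-1],None,fx=5,fy=5,interpolation=cv2.INTER_CUBIC))
print(proj('scene',[.513,-.1565,.09]))
E
```

```text
t 1.8 pos [ 0.5114 -0.1584  0.204 ] y-yaw -140.9 tilt 0.26 F [0.  0.2 0.7] T [ 0.08 -0.06  0.  ] gap 1.001 q [-0.406  0.098  1.556 -0.     1.492  2.053]
t 1.8 dp mm [-0.3 -2.5 46. ] turn [0.1 0.2 0.1]
[162.7307292 192.0368085]
```

View pics/s1c.png

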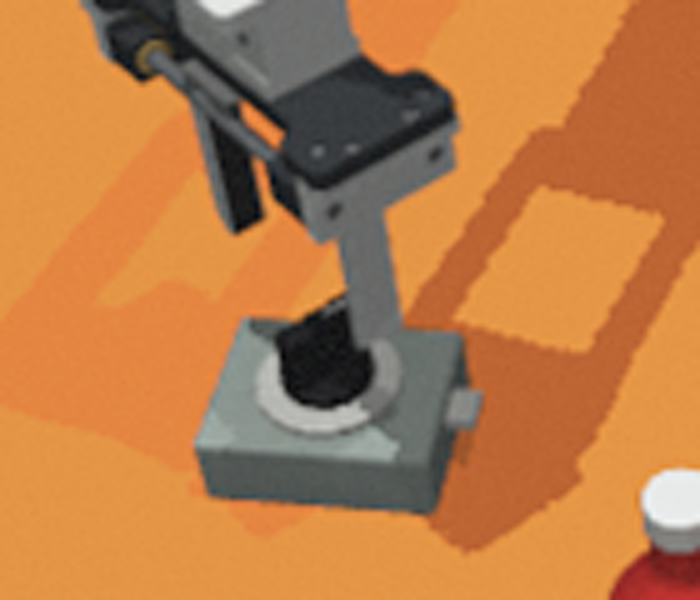

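The open fingers straddle the bar (crop (345,310)) with the jaws across it, so I'll go down and grip.

Call:
move_arm(plan=[{"hand": 1,"dp": [0,-2,25],"turn": [0,0,0]},{"hand": 1,"dp": [0,-2,46],"turn": [0,0,0]},{"hand": 1,"dp": [0,-2,46],"turn": [0,0,0]},{"hand": -1,"dp": [0,-2,46],"turn": [0,0,0]},{"hand": -1,"dp": [0,-2,46],"turn": [0,0,0]},{"hand": -1,"dp": [0,-2,46],"turn": [0,0,0]},{"hand": -1,"dp": [0,-2,46],"turn": [0,0,0]},{"hand": -1,"dp": [0,-2,46],"turn": [0,0,0]},{"hand": -1,"dp": [0,-2,46],"turn": [0,0,0]},{"hand": -1,"dp": [0,-2,46],"turn": [0,0,0]}], grip_force=20)

```text
time: 2.85
ee_pos: [0.5145, -0.1562, 0.1596]
tcp_rot: [2.838, -1.347, -0.0]
ft_force: [0.3, -0.6, -0.7]
finger_gap: 0.441
```

```bash
python3 - <<'E'
from h import *
st()
E
```

```text
t 2.85 pos [ 0.5145 -0.1562  0.1596] y-yaw -140.78 tilt 0.01 F [ 0.3 -0.6 -0.7] T [0.04 0.05 0.01] gap 0.441 q [-0.4    0.133  1.61  -0.     1.399  2.057]
```

Call:
move_arm(plan=[{"hand": -1,"dp": [0,0,0],"turn": [0,0,0]},{"hand": -1,"dp": [0,0,0],"turn": [0,0,0]},{"hand": -1,"dp": [0,0,0],"turn": [0,0,0]},{"hand": -1,"dp": [0,0,0],"turn": [0,0,0]},{"hand": -1,"dp": [0,0,0],"turn": [0,0,0]},{"hand": -1,"dp": [0,0,0],"turn": [0,0,0]}])

```text
time: 3.45
ee_pos: [0.5126, -0.1578, 0.1595]
tcp_rot: [2.833, -1.346, -0.005]
ft_force: [-5.9, -4.4, 2.0]
finger_gap: 0.148
```

```bash
python3 - <<'E'
from h import *
st()
E
```

```text
t 3.45 pos [ 0.5126 -0.1578  0.1595] y-yaw -140.82 tilt 0.36 F [-5.9 -4.4  2. ] T [-0.66  1.03 -0.02] gap 0.148 q [-0.402  0.132  1.61  -0.005  1.402  2.057]
```

Call:
move_arm(plan=[{"hand": -1,"dp": [0,2.5,0],"turn": [0,0,0]},{"hand": -1,"dp": [0,2.5,0],"turn": [0,0,-5]},{"hand": -1,"dp": [0,2.5,0],"turn": [0,0,-10]},{"hand": -1,"dp": [0,2.5,0],"turn": [0,0,-16]},{"hand": -1,"dp": [0,2.5,0],"turn": [0,0,-22]},{"hand": -1,"dp": [0,2.5,0],"turn": [0,0,-28]},{"hand": -1,"dp": [0,2.5,0],"turn": [0,0,-34]},{"hand": -1,"dp": [0,2.5,0],"turn": [0,0,-37]},{"hand": -1,"dp": [0,2.5,0],"turn": [0,0,-37]}])

```text
time: 4.35
ee_pos: [0.5121, -0.1583, 0.1596]
tcp_rot: [3.118, -0.377, -0.002]
ft_force: [-1.9, -2.8, -0.1]
finger_gap: 0.148
```

```bash
python3 - <<'E'
from h import *
st()
E
```

```text
t 4.35 pos [ 0.5121 -0.1583  0.1596] y-yaw -103.8 tilt 0.09 F [-1.9 -2.8 -0.1] T [-0.35  0.49  0.05] gap 0.148 q [-4.050e-01  1.300e-01  1.613e+00 -1.000e-03  1.399e+00  1.407e+00]
```

Call:
move_arm(plan=[{"hand": -1,"dp": [0,0,0],"turn": [0,0,-1.5]},{"hand": -1,"dp": [0,0,0],"turn": [0,0,-3]},{"hand": -1,"dp": [0,0,0],"turn": [0,0,-4]},{"hand": -1,"dp": [0,0,0],"turn": [0,0,-4]}])

```text
time: 4.75
ee_pos: [0.5121, -0.1583, 0.1595]
tcp_rot: [3.129, -0.267, -0.002]
ft_force: [-3.8, -2.2, 1.8]
finger_gap: 0.148
```

```bash
python3 - <<'E'
from h import *
st()
E
```

```text
t 4.75 pos [ 0.5121 -0.1583  0.1595] y-yaw -99.76 tilt 0.09 F [-3.8 -2.2  1.8] T [-0.64  0.74 -0.01] gap 0.148 q [-4.050e-01  1.300e-01  1.613e+00 -1.000e-03  1.399e+00  1.337e+00]
```

Call:
move_arm(plan=[{"hand": -1,"dp": [0,0,0],"turn": [0,0,-1.5]},{"hand": -1,"dp": [0,0,0],"turn": [0,0,-3]},{"hand": -1,"dp": [0,0,0],"turn": [0,0,-4]},{"hand": -1,"dp": [0,0,0],"turn": [0,0,-4]}])

```text
time: 5.15
ee_pos: [0.5122, -0.1583, 0.1595]
tcp_rot: [3.137, -0.16, -0.001]
ft_force: [-4.4, -3.0, 1.3]
finger_gap: 0.155
```

```bash
python3 - <<'E'
from h import *
st()
for c,b in (('top',(302,172,65,65)),('scene',(120,150,80,80))):
    im=snap(c,f'pics/{c}2.png');x,y,w,h=b
    cv2.imwrite(f'pics/{c}2c.png',cv2.resize(im[y:y+h,x:x+w,::-1],None,fx=6,fy=6,interpolation=cv2.INTER_CUBIC))
E
```

```text
t 5.15 pos [ 0.5122 -0.1583  0.1595] y-yaw -95.83 tilt 0.06 F [-4.4 -3.   1.3] T [-0.6   0.74 -0.44] gap 0.155 q [-4.050e-01  1.300e-01  1.613e+00 -1.000e-03  1.399e+00  1.268e+00]
```

View pics/scene2c.png

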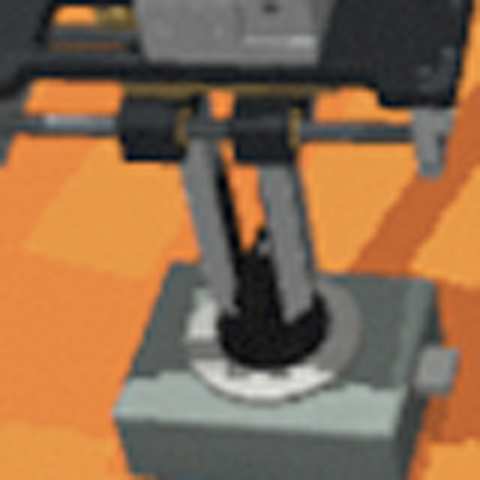

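Torque about z rose to -0.44 N m and the gap opened slightly, so the knob is on its stop. I'll ease back a little, open, lift and check.

Call:
move_arm(plan=[{"hand": -1,"dp": [0,0,0],"turn": [0,0,1.5]},{"hand": -1,"dp": [0,0,0],"turn": [0,0,2]},{"hand": 0,"dp": [0,0,0],"turn": [0,0,2]},{"hand": 0,"dp": [0,0,0],"turn": [0,0,2]},{"hand": 0,"dp": [0,0,0],"turn": [0,0,2]},{"hand": 0,"dp": [0,0,0],"turn": [0,0,2]},{"hand": 0,"dp": [0,0,-50],"turn": [0,0,2]},{"hand": 1,"dp": [0,0,-100],"turn": [0,0,2]},{"hand": 1,"dp": [0,0,-140],"turn": [0,0,2]},{"hand": 1,"dp": [0,0,-140],"turn": [0,0,2]}])

```text
time: 6.25
ee_pos: [0.5148, -0.1584, 0.3079]
tcp_rot: [3.13, -0.212, 0.023]
ft_force: [0.0, -0.4, 0.2]
finger_gap: 0.717
```

```bash
python3 - <<'E'
from h import *
st()
rel([.458,.1975,.300],-70)
for c,b in (('scene',(120,150,80,80)),):
    im=snap(c,f'pics/{c}3.png');x,y,w,h=b
    cv2.imwrite(f'pics/{c}3c.png',cv2.resize(im[y:y+h,x:x+w,::-1],None,fx=6,fy=6,interpolation=cv2.INTER_CUBIC))
E
```

```text
t 6.25 pos [ 0.5148 -0.1584  0.3079] y-yaw -97.75 tilt 0.87 F [ 0.  -0.4  0.2] T [ 0.02 -0.01 -0.02] gap 0.717 q [-4.040e-01  5.200e-02  1.398e+00  1.000e-03  1.676e+00  1.302e+00]
t 6.25 dp mm [-104.4 -345.     5.1] turn [  0.4  -0.8 -27.8]
```

View pics/scene3c.png

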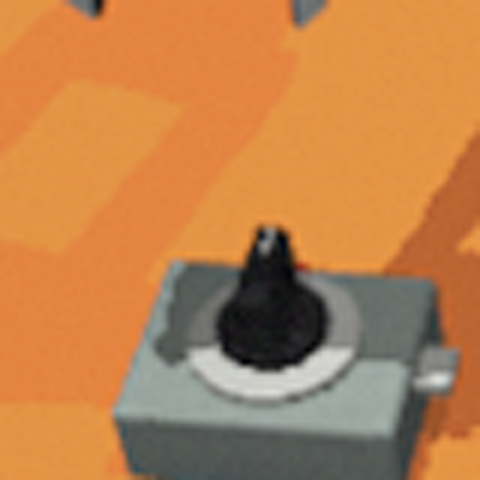

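Seen from the front, the bar lines up with the box's x axis and the red dot shows behind it. I'll move to above the lid, then check the knob from the top camera.

Call:
move_arm(plan=[{"hand": 1,"dp": [-104,-345,0],"turn": [0,0,-28]},{"hand": 1,"dp": [-104,-345,0],"turn": [0,0,-28]},{"hand": 1,"dp": [-104,-345,0],"turn": [0,0,-28]},{"hand": 1,"dp": [-104,-345,0],"turn": [0,0,-28]},{"hand": 1,"dp": [-104,-345,0],"turn": [0,0,-28]},{"hand": 1,"dp": [-104,-345,0],"turn": [0,0,-28]},{"hand": 1,"dp": [-104,-345,0],"turn": [0,0,-28]},{"hand": 1,"dp": [-104,-345,0],"turn": [0,0,-28]},{"hand": 1,"dp": [-104,-345,0],"turn": [0,0,-28]},{"hand": 1,"dp": [-104,-345,0],"turn": [0,0,-28]}])

```text
time: 7.3
ee_pos: [0.4562, 0.1973, 0.2983]
tcp_rot: [3.092, 0.551, -0.003]
ft_force: [-0.3, -0.9, -0.5]
finger_gap: 0.997
```

```bash
python3 - <<'E'
from h import *
st()
rel([.458,.1975,.217],-70)
o=[]
for c,b in (('top',(302,172,65,65)),('scene',(275,110,80,65))):
    im=snap(c,f'pics/{c}4.png');x,y,w,h=b
    o.append(cv2.resize(im[y:y+h,x:x+w,::-1],None,fx=5,fy=5,interpolation=cv2.INTER_CUBIC))
cv2.imwrite('pics/c4.png',np.hstack(o))
E
```

```text
t 7.3 pos [0.4562 0.1973 0.2983] y-yaw -69.8 tilt 0.14 F [-0.3 -0.9 -0.5] T [-0.01 -0.    0.01] gap 0.997 q [ 2.950e-01 -2.900e-02  1.499e+00 -1.000e-03  1.674e+00  1.513e+00]
t 7.3 dp mm [ 2.   0.4 81.3] turn [0.  0.1 0.2]
```

View pics/c4.png

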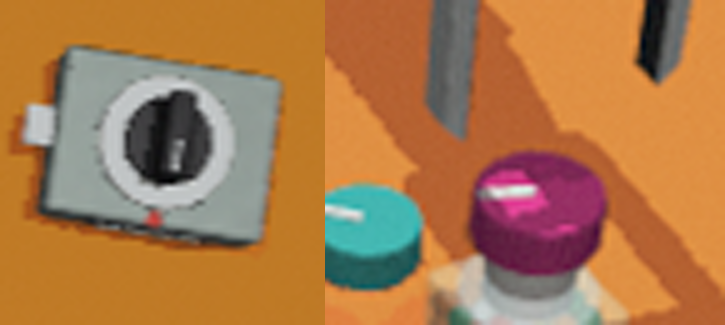

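```bash
python3 - <<'E'
from h import *
t=cv2.imread('pics/top4_raw.png')
x,y,w,h=322,185,28,32
c=cv2.resize(cv2.convertScaleAbs(t[y:y+h,x:x+w],alpha=2.2,beta=0),None,fx=18,fy=18,interpolation=cv2.INTER_CUBIC)
cv2.imwrite('pics/c5.png',c)
E
```

```text
(no output)
```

View pics/c5.png

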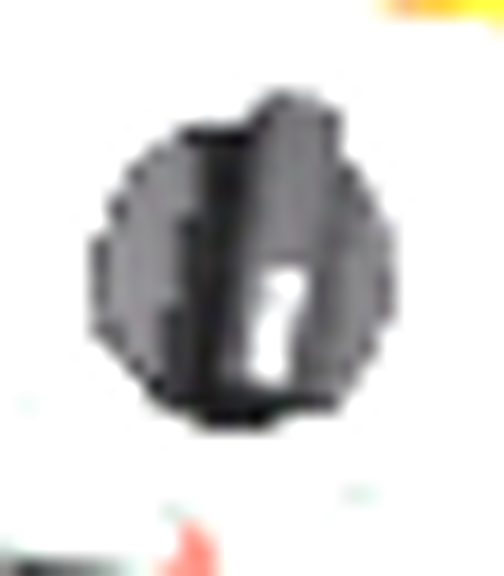

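```bash
python3 - <<'E'
from h import *
# predicted projected bar-top outline for different knob angles in both images, overlay
c0=np.array([.5125,-.157])
for cam,(x,y,w,h) in (('top',(320,183,32,36)),('scene',(150,178,32,36))):
    im=cv2.imread(f'pics/{cam}4_raw.png'); k=16
    outs=[]
    for d in (174,170,166):
        c=cv2.resize(cv2.convertScaleAbs(im[y:y+h,x:x+w],alpha=1.8),None,fx=k*.5,fy=k,interpolation=cv2.INTER_CUBIC) if 0 else cv2.resize(cv2.convertScaleAbs(im[y:y+h,x:x+w],alpha=1.8),None,fx=8,fy=8,interpolation=cv2.INTER_CUBIC)
        a=np.radians(d);u=np.array([np.cos(a),np.sin(a)]);n=np.array([-u[1],u[0]])
        P=[c0+s*.021*u+q*.007*n for s,q in((1,1),(1,-1),(-1,-1),(-1,1))]
        pp=np.array([(proj(cam,[*p,.089])-[x,y]+.5)*8-.5 for p in P]).astype(int)
        cv2.polylines(c,[pp],True,(0,255,0),1)
        ln=np.array([(proj(cam,[*(c0+s*u),.089])-[x,y]+.5)*8-.5 for s in (0.002,.02)]).astype(int)
        cv2.polylines(c,[ln],False,(255,0,255),1)
        outs.append(c)
    cv2.imwrite(f'pics/o_{cam}.png',np.hstack(outs))
E
python3 -c "
import cv2,numpy as np
cv2.imwrite('pics/o.png',np.vstack([cv2.imread('pics/o_top.png'),cv2.imread('pics/o_scene.png')]))"
```

```text
(no output)
```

View pics/o.png

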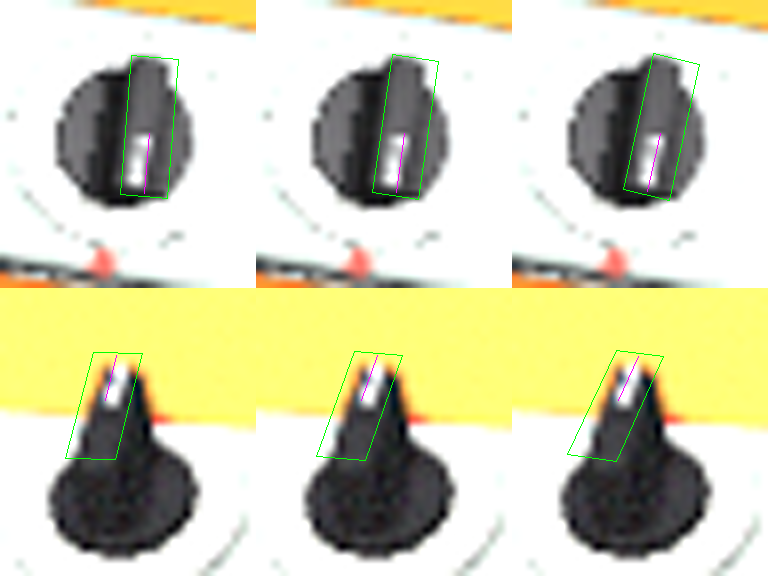

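The knob is confirmed at zero: the bar outline is parallel to the box axis within about 2°, on the stop side. Now down onto the lid, gripping at about 138 mm height.

Call:
move_arm(plan=[{"hand": 1,"dp": [2,0,40],"turn": [0,0,0]},{"hand": 1,"dp": [2,0,75],"turn": [0,0,0]},{"hand": 1,"dp": [2,0,82],"turn": [0,0,0]},{"hand": -1,"dp": [2,0,82],"turn": [0,0,0]},{"hand": -1,"dp": [2,0,82],"turn": [0,0,0]},{"hand": -1,"dp": [2,0,82],"turn": [0,0,0]},{"hand": -1,"dp": [2,0,82],"turn": [0,0,0]},{"hand": -1,"dp": [2,0,82],"turn": [0,0,0]},{"hand": -1,"dp": [2,0,82],"turn": [0,0,0]},{"hand": -1,"dp": [2,0,82],"turn": [0,0,0]}], grip_force=35)

```text
time: 8.4
ee_pos: [0.459, 0.1985, 0.2191]
tcp_rot: [3.092, 0.551, 0.005]
ft_force: [1.6, -2.6, 5.8]
finger_gap: 0.641
```

```bash
python3 - <<'E'
from h import *
st()
im=snap('scene','pics/scene6.png')
cv2.imwrite('pics/c6.png',cv2.resize(im[110:220,260:370,::-1],None,fx=5,fy=5,interpolation=cv2.INTER_CUBIC))
E
```

```text
t 8.4 pos [0.459  0.1985 0.2191] y-yaw -69.8 tilt 0.2 F [ 1.6 -2.6  5.8] T [-0.49 -0.2   0.02] gap 0.641 q [ 0.296  0.006  1.621 -0.002  1.511  1.514]
```

View pics/c6.png

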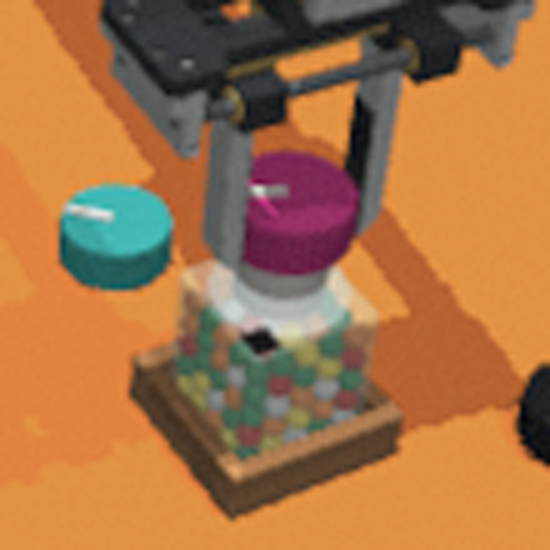

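Call:
move_arm(plan=[{"hand": -1,"dp": [0,0,0],"turn": [0,0,0]},{"hand": -1,"dp": [0,0,0],"turn": [0,0,-5]},{"hand": -1,"dp": [0,0,0],"turn": [0,0,-10]},{"hand": -1,"dp": [0,0,-0.3],"turn": [0,0,-15]},{"hand": -1,"dp": [0,0,-0.4],"turn": [0,0,-20]},{"hand": -1,"dp": [0,0,-0.5],"turn": [0,0,-25]},{"hand": -1,"dp": [0,0,-0.6],"turn": [0,0,-30]},{"hand": -1,"dp": [0,0,-0.6],"turn": [0,0,-30]}], grip_force=40)

```text
time: 9.25
ee_pos: [0.4586, 0.1994, 0.2195]
tcp_rot: [-2.843, -1.334, -0.005]
ft_force: [0.7, 0.0, 5.6]
finger_gap: 0.64
```

```bash
python3 - <<'E'
from h import *
st()
im=snap('scene','pics/scene7.png')
cv2.imwrite('pics/c7.png',cv2.resize(im[110:220,260:370,::-1],None,fx=5,fy=5,interpolation=cv2.INTER_CUBIC))
E
```

```text
t 9.25 pos [0.4586 0.1994 0.2195] y-yaw -39.73 tilt 0.17 F [0.7 0.  5.6] T [ 0.   -0.06  0.09] gap 0.64 q [2.960e-01 6.000e-03 1.621e+00 1.000e-03 1.512e+00 9.890e-01]
```

View pics/c7.png

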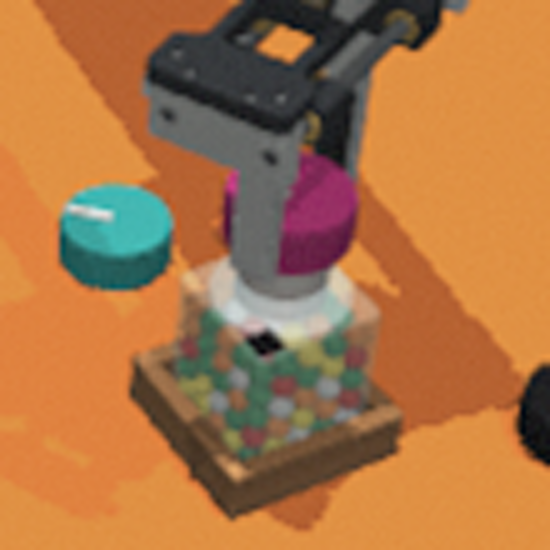

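Call:
move_arm(plan=[{"hand": -1,"dp": [0,0,0],"turn": [0,0,-5]},{"hand": -1,"dp": [0,0,0],"turn": [0,0,-10]},{"hand": -1,"dp": [0,0,-0.3],"turn": [0,0,-15]},{"hand": -1,"dp": [0,0,-0.5],"turn": [0,0,-20]},{"hand": -1,"dp": [0,0,-0.7],"turn": [0,0,-25]},{"hand": -1,"dp": [0,0,-0.8],"turn": [0,0,-30]}], grip_force=40)

```text
time: 9.9
ee_pos: [0.4581, 0.2001, 0.2209]
tcp_rot: [-2.398, -2.026, -0.005]
ft_force: [-2.1, 2.4, 8.0]
finger_gap: 0.643
```

```bash
python3 - <<'E'
from h import *
st()
im=snap('scene','pics/scene8.png')
cv2.imwrite('pics/c8.png',cv2.resize(im[110:220,260:370,::-1],None,fx=5,fy=5,interpolation=cv2.INTER_CUBIC))
st()
E
```

```text
t 9.9 pos [0.4581 0.2001 0.2209] y-yaw -9.62 tilt 0.23 F [-2.1  2.4  8. ] T [ 0.29  0.34 -0.03] gap 0.643 q [0.297 0.005 1.619 0.003 1.515 0.464]
t 9.95 pos [0.4581 0.2001 0.2209] y-yaw -9.46 tilt 0.23 F [-0.8  1.9  8.7] T [0.3  0.38 0.03] gap 0.639 q [0.297 0.005 1.619 0.003 1.515 0.462]
```

View pics/c8.png

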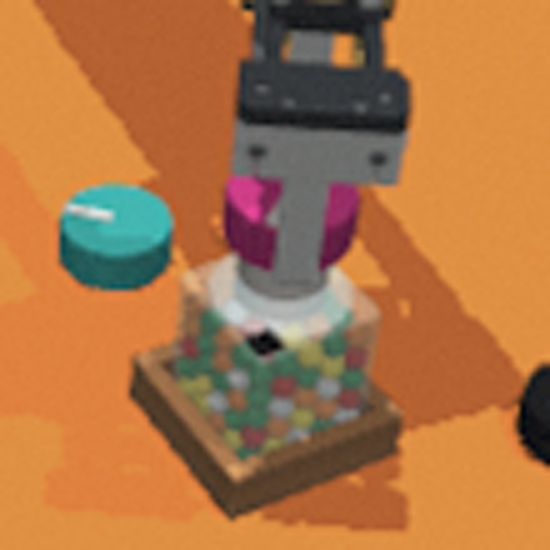

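Call:
move_arm(plan=[{"hand": -1,"dp": [0,0,0],"turn": [0,0,-4]},{"hand": -1,"dp": [0,0,0],"turn": [0,0,-8]},{"hand": -1,"dp": [0,0,0],"turn": [0,0,-9.5]},{"hand": -1,"dp": [0,0,0],"turn": [0,0,-9.5]}])

```text
time: 10.35
ee_pos: [0.4577, 0.2002, 0.2208]
tcp_rot: [-2.225, -2.214, -0.005]
ft_force: [-1.8, 1.2, 8.2]
finger_gap: 0.64
```

```bash
python3 - <<'E'
from h import *
st()
im=snap('scene','pics/scene9.png')
cv2.imwrite('pics/c9.png',cv2.resize(im[130:200,280:350,::-1],None,fx=8,fy=8,interpolation=cv2.INTER_CUBIC))
st()
E
```

```text
t 10.35 pos [0.4577 0.2002 0.2208] y-yaw -0.28 tilt 0.22 F [-1.8  1.2  8.2] T [0.35 0.49 0.03] gap 0.64 q [0.297 0.005 1.619 0.004 1.516 0.302]
t 10.4 pos [0.4578 0.2002 0.2208] y-yaw -0.3 tilt 0.23 F [-2.8  2.6  9.1] T [ 0.32  0.54 -0.01] gap 0.641 q [0.297 0.005 1.619 0.004 1.516 0.302]
```

View pics/c9.png

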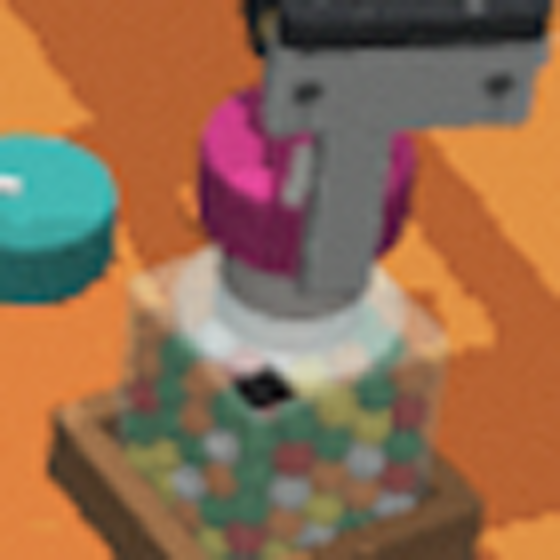

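```bash
python3 - <<'E'
from h import *
for Z in (.150,.1525):
  e=atz('scene',(290.5)/8-.5+280,200.5/8-.5+130,Z);i=atz('scene',(303.5)/8-.5+280,148.5/8-.5+130,Z)
  print(e,i,'dir',np.degrees(np.arctan2(*(e-i)[1::-1])),'from c',np.degrees(np.arctan2(*(e-[.4578,.1985,Z])[1::-1])))
for a in(-30,-20,-10): print(a,[(proj('scene',[.4578+r*np.cos(np.radians(a)),.199+r*np.sin(np.radians(a)),.1525])-[280,130]+.5)*8-.5 for r in(.005,.029)])
E
```

```text
[0.47819083 0.18973717 0.15      ] [0.45576894 0.19717635 0.15      ] dir -18.354926765180526 from c -23.255320120598164
[0.48111969 0.18901203 0.1525    ] [0.45878425 0.19642253 0.1525    ] dir -18.354926765180537 from c -22.139698747083088
-30 [array([305.24325616, 155.49910221]), array([274.99171109, 204.88177841])]
-20 [array([308.2312648 , 156.20474764]), array([292.56625028, 209.10505441])]
-10 [array([311.31785557, 156.58110926]), array([310.76052939, 211.36139238])]
```

The stripe points at about -20° and the corner is at about -20.5°, so it is aligned and the threads should be free. I'll lift a little and check.

Call:
move_arm(plan=[{"hand": -1,"dp": [0,0,-1.5],"turn": [0,0,0]},{"hand": -1,"dp": [0,0,-3],"turn": [0,0,0]},{"hand": -1,"dp": [0,0,-5],"turn": [0,0,0]},{"hand": -1,"dp": [0,0,-7],"turn": [0,0,0]},{"hand": -1,"dp": [0,0,-7],"turn": [0,0,0]}])

```text
time: 10.9
ee_pos: [0.4578, 0.1988, 0.2255]
tcp_rot: [-2.227, -2.215, 0.002]
ft_force: [-0.6, 1.1, -0.3]
finger_gap: 0.637
```

```bash
python3 - <<'E'
from h import *
st()
im=snap('scene','pics/scene10.png')
cv2.imwrite('pics/c10.png',cv2.resize(im[130:215,275:350,::-1],None,fx=7,fy=7,interpolation=cv2.INTER_CUBIC))
E
```

```text
t 10.9 pos [0.4578 0.1988 0.2255] y-yaw -0.3 tilt 0.08 F [-0.6  1.1 -0.3] T [0.19 0.02 0.02] gap 0.637 q [0.296 0.003 1.612 0.    1.528 0.301]
```

View pics/c10.png

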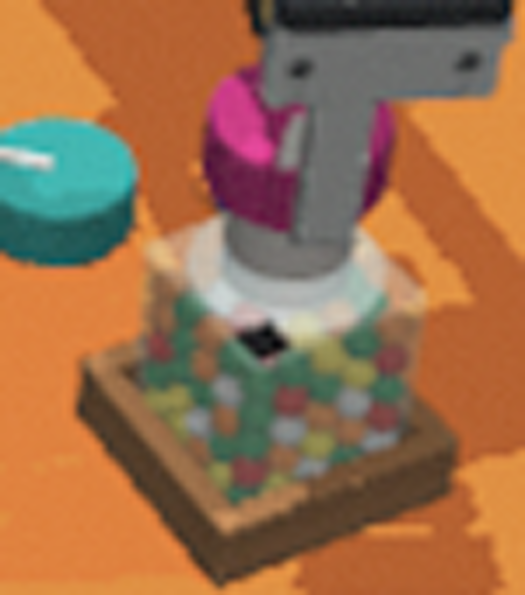

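The force dropped to about 0 N with no jar weight hanging, and the corner mark has stayed at (312.7,178.6), so the lid is free. I'll lift it straight up.

Call:
move_arm(plan=[{"hand": -1,"dp": [0,0,-6],"turn": [0,0,0]},{"hand": -1,"dp": [0,0,-12],"turn": [0,0,0]},{"hand": -1,"dp": [0,0,-18],"turn": [0,0,0]},{"hand": -1,"dp": [0,0,-25],"turn": [0,0,0]},{"hand": -1,"dp": [0,0,-32],"turn": [0,0,0]},{"hand": -1,"dp": [0,0,-38],"turn": [0,0,0]},{"hand": -1,"dp": [0,0,-42],"turn": [0,0,0]},{"hand": -1,"dp": [0,0,-42],"turn": [0,0,0]},{"hand": -1,"dp": [0,0,-42],"turn": [0,0,0]},{"hand": -1,"dp": [0,0,-42],"turn": [0,0,0]}])

```text
time: 11.95
ee_pos: [0.458, 0.1987, 0.2675]
tcp_rot: [-2.227, -2.216, 0.001]
ft_force: [-0.0, -0.3, -0.5]
finger_gap: 0.643
```

```bash
python3 - <<'E'
from h import *
st()
im=snap('scene','pics/scene11.png')
a=cv2.resize(im[125:210,275:345,::-1],None,fx=5,fy=5,interpolation=cv2.INTER_CUBIC)
im=snap('top','pics/top11.png')
b=cv2.resize(im[165:250,140:220,::-1],None,fx=5,fy=5,interpolation=cv2.INTER_CUBIC)
cv2.imwrite('pics/c11.png',np.hstack([a,b]))
print('lid bottom centre expect',proj('scene',[.458,.1985,.173]),'mouth',proj('scene',[.458,.1975,.149]))
E
```

```text
t 11.95 pos [0.458  0.1987 0.2675] y-yaw -0.29 tilt 0.06 F [-0.  -0.3 -0.5] T [ 0.02 -0.07 -0.06] gap 0.643 q [ 0.296 -0.016  1.547 -0.     1.612  0.301]
lid bottom centre expect [319.19847214 140.65925361] mouth [317.69897069 149.02144111]
```

View pics/c11.png

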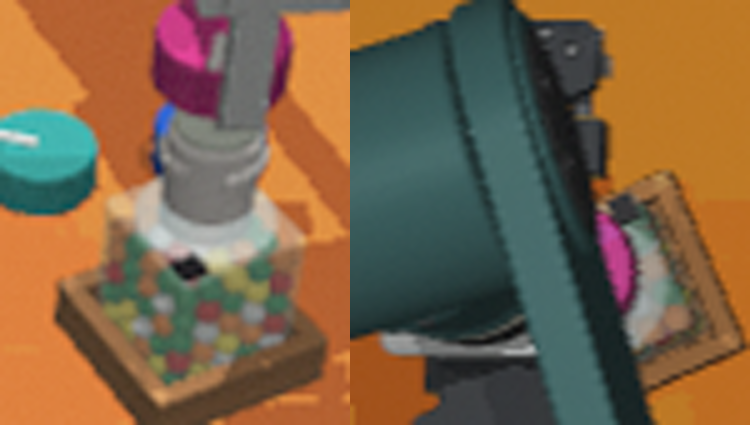

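View pics/top11_raw.png

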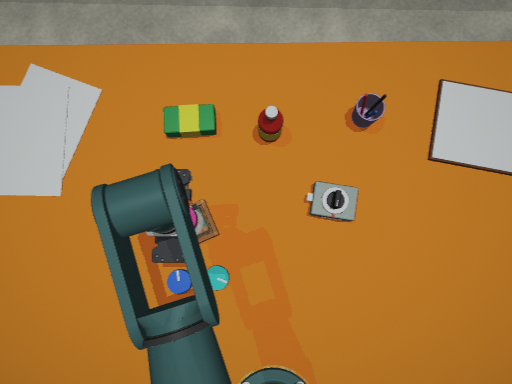

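The lid is held level above the bare neck. The mark is still at (312.5,178.4), so the jar hasn't moved. The sauce, biscuits, cup and knob are unchanged in the top view. I'll let it settle briefly, then hand in.

Call:
move_arm(plan=[{"hand": -1,"dp": [0,0,0],"turn": [0,0,0]},{"hand": -1,"dp": [0,0,0],"turn": [0,0,0]},{"hand": -1,"dp": [0,0,0],"turn": [0,0,0]}])

```text
time: 12.35
ee_pos: [0.4581, 0.1987, 0.2679]
tcp_rot: [-2.227, -2.216, 0.0]
ft_force: [-0.3, -0.7, -0.4]
finger_gap: 0.638
```

```bash
python3 - <<'E'
from h import *
st()
print(bot.hand_in())
E
```

```text
t 12.35 pos [0.4581 0.1987 0.2679] y-yaw -0.29 tilt 0.01 F [-0.3 -0.7 -0.4] T [ 0.   -0.11  0.  ] gap 0.638 q [ 0.296 -0.016  1.546 -0.     1.612  0.301]
the job is handed in; nothing more can be done
None
```

I reset the tally knob to its zero stop, unscrewed the pink lid and lifted it clear of the jar. The job was handed in at 12.35 s. No verdict came back.

- **Knob:** I turned it about 43° anticlockwise until the torque jumped to 0.44 N m at the stop. The top view afterwards showed the bar within about 2° of the box's axis. That is inside the 3.4° limit, but the picture can't resolve it more finely.
- **Lid:** I turned it about 70°, which put the stripe at about -20° against a marked corner at about -20.5°. On lifting, the upward force on the gripper fell from about 8 N to about 0, with no jar weight hanging from it.
- **Last checks:** The lid is still gripped (opening about 60 mm) and level to within 0.1°. Its lower edge is about 24 mm above the seal disc, worked out from the arm height.
- **Jar and other things:** The jar's corner mark did not move in the images. The cup, sauce bottle and biscuits looked unmoved in the last top view. No check disagreed.

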